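# Rebuild a stop valve held in the vice

## Robot

A 6-joint arm with a two-finger parallel gripper is mounted at the origin on the work surface. World frame = base frame: x ahead of the robot, y to its left, z up, the work surface at z = 0. Lengths are in m, angles in degrees, forces in N, time in s.
With the tool pointing down it reaches from about 0.375 to 0.9 m from the base axis. Payload 3.1 kg.
Tool frame: the origin (TCP) lies on the centre line of the jaws, within the pads' length; the fingertips stand finger_overhang ahead of it and the grasp point (between the pads) lies 5 mm behind it (finger_overhang is the distance from the TCP to the fingertips, in m); z points along the fingers, y is the line along which they close (so a half turn about z gives the same grasp; the last joint's range is limited). The gripper opens to 87 mm and grips with 3 to 60 N. Pads are 19 mm wide; open, the fingers measure 117 mm over their backs; the gripper's body (75 mm by 190 mm) begins 51 mm behind the grasp point.
Start: joints at [-73.482, 30.224, 82.088, -0, 67.689, -10.227], TCP at [0.281, -0.558, 0.237] pointing down, gripper open.
Joint ranges: [-176.69, 176.69], [-43.24, 126.21], [12.49, 139.97], [-82, 262], [0, 151.66], [-163.58, 163.58]. Speed limits (degrees/s): [159.86, 159.86, 180, 180, 180, 180].

## Interface

Orientations are given as a 3x3 rotation matrix whose columns are the frame's x, y, z axes.
In Python, from rig import read_state, capture, calibration, hand_in, finger_overhang gives the robot as it stands.
- The arm moves only by the tool send_rows, never from a script. Its argument "plan" is a list of rows, each a list of 5 numbers: the closure in counts, from 0 (fully open) to 255 (shut), then the shift along the tool's x, y, z in m, then the turn about the tool's z in rad. A call has 1 to 20 rows; each row shifts and turns the commanded pose from where the row before left it, along the tool's axes as they then stand; what a row does not reach is not made up. A row lasts 1/12 s, in which the tool goes at most 41.7 mm and 7.16 degrees, less where a joint would pass 70% of its speed; a pose out of reach is approached as far as the arm can. A call is refused whole if a number of a shift passes 0.0417 or a number of a turn 0.125, either way. A call with a gripper value outside its range is refused whole. The fingers move at their own pace and stop on an object; the grip force is fixed at half the most. Time passes only in rows, so rows that do not move let the fingers close. It gives the time, the measured TCP pose, the force, the opening and the grip force at its end, in the units of the state.
- read_state(): the state, without advancing time (a new reading comes with each control period).
- capture(name): name is "scene" or "top"; returns (picture, depth): 420x560x3 uint8, blue, green, red; 420x560 float32, m along the optical axis (not along the pixel's ray), 0 where there is no reading.
- calibration(name): a dict with "fx", "fy", "cx", "cy" (pixels), "xyz" and "rotation" of the camera in the world. Camera axes: x right, y down, z forward; pixel columns grow to the right and rows downward; lengths in m; the calibration is good to about 2 mm. A picture is of the moment at which its call begins. calibration takes no time and is no camera call.
- hand_in(): hands the job in; it is judged then, once.
The state is a dict: "time_s": time; "joint_positions": joint angles; "qvel": joint speeds; "tau": joint torques, N m; "position": TCP position; "tcp_rot": TCP orientation; "force": force on the tool from outside, world axes, zero at the start; "moment": the same for the moment, N m; "opening": opening from 0.0 (shut) to 1.0 (fully open); "grasp_force": force on a finger pad.
Only numpy, scipy, OpenCV 4.12 (cv2) and the standard library are available. Lean on these libraries where they do the work, as an engineer would, in place of code of your own. Each camera call takes 0.05 s, during which the arm holds its last target. There are 200 camera calls.

## Task

Put the stop valve in the vice back together, hand-loose, nothing screwed: first stand the brass stem upright in the valve's neck, foot down, until its collar sits flat on the rim. Then slip over the stem, in this order, the copper ferrule, the chrome hex nut and last the handwheel with its hub upward, each lying flat on the one below, and let go of everything. Leave the canister with the funnel, the yellow scoop and the wrench where they are.

Things in the scene. Friction and masses are not known exactly. Their poses are not given: they have to be found in the camera images.
- valve: Blue drill-press vice, fixed, with a brass stop-valve body clamped in it. Origin on the table straight below the middle of the valve's upright round neck: 36 mm outside, rim 100 mm above the origin, bore 25 mm, 28 mm deep. x along the vice (base from -85 to 115 mm, screw and cross handle to -128 mm), y along the pipe run (60 mm either side, 69 mm high), z up. Only the neck is over 72 mm high.
- stem: Brass valve stem, 90 mm tall, 140 g, standing on its foot; round. Origin at the foot's underside, z up. Foot 21 mm dia, z = 0-24 mm, lowest 4 mm tapering to 16 mm; collar 35 mm dia, z = 24-30; spindle 10 mm dia above it, from z = 82 tapering to 6 mm at the top, z = 90. Seated, the collar rests on the neck's rim, origin 76 mm above the valve's.
- ferrule: The tarnished copper ferrule, a plain ring lying flat: 24 mm outside, bore 14 mm, 12 mm high, 30 g. Origin at the centre of its underside, z up along the bore. It rests on the stem's collar.
- nut: The chrome hex nut lying flat: 30 mm across flats (35 mm across corners), 16 mm high, plain bore 14 mm, 70 g. Origin at the centre of its underside, z up along the bore; x and -x point squarely at two of its flats (likewise every 60 degrees). It rests on the ferrule.
- handwheel: Dark cast handwheel with four spokes, lying flat, hub upward, which is also how it goes on. Rim 62 mm outside, up to 12 mm high; spokes 8 mm high; hub in the middle 20 mm dia, 24 mm high; plain bore 14 mm right through; 110 g. Origin at the centre of its underside (hub and rim flush there), z up. The hub rests on the nut.
- canister: Bystander: a tall steel canister, 110 mm in diameter and 200 mm high, with a galvanized funnel set over its mouth (152 mm across, top 277 mm above the table, a small handle at +y). Loose. Origin at the centre of its underside, z up.
- scoop: Bystander: a yellow plastic parts scoop, 74 mm wide, 45 mm high, lying loose. Origin on the table under the blade; the blade reaches 85 mm along +x, the handle 125 mm along -x; z up.
- wrench: Bystander: a loose steel wrench, 200 mm long, lying along its own x axis; origin at its middle, on the table.
Mind the look-alikes: they are no part of the job. Leave any red look-alike of the stem alone.

How it is judged:
By the outcome, as a careful person would: the job done as asked, in the order asked, and still so for the second after the job is handed in, with the robot touching nothing.
It also fails if it takes over 131 s, if anything falls off the work surface, if the arm or the gripper's body presses on something with over 40 N, if the wrist force passes 120 N, or if a joint passes its speed limit or range.

## Working session

There is one attempt and no reset: what is moved stays moved. The work goes in short steps, Python scripts to look and compute and a tool call to move; the robot and the scene stay as the last step left them, time stands still between calls to the robot, and variables do not carry over. Pictures are saved under pics/ and viewed, at most 14 in all, crops included, and the job is handed in when it is done.

Besides the shell and the picture viewer there is one more tool, called by a JSON object that holds its "name" and its "arguments". send_rows: Moves the arm, as the interface text tells. Its arguments: {"type":"object","properties":{"plan":{"type":"array","items":{"type":"array","items":{"type":"number"}}}},"required":["plan"]}

```bash
mkdir -p pics; ls
cat > h.py <<'E'
import cv2,numpy as np
from rig import *
def snap(name,tag):
    im,d=capture(name); cv2.imwrite(f'pics/{tag}.png',im); np.save(f'pics/{tag}.npy',d); return im,d
def world(name,d):
    c=calibration(name); v,u=np.mgrid[:d.shape[0],:d.shape[1]]
    p=np.dstack([(u-c['cx'])/c['fx']*d,(v-c['cy'])/c['fy']*d,d])
    return p@np.array(c['rotation']).T+np.array(c['xyz'])
E
python3 - <<'E'
from h import *
print(finger_overhang if not callable(finger_overhang) else finger_overhang())
for n in('scene','top'):
    snap(n,n+'0'); print(calibration(n))
s=read_state();print(s)
E
```

```text
pics
0.014
{'fx': 481.075106072911, 'fy': 481.075106072911, 'cx': 272.88367749466596, 'cy': 213.22555530423247, 'xyz': array([ 1.28630903, -0.61752881,  0.67237099]), 'rotation': array([[ 0.58566407,  0.49968635, -0.63820933],
       [ 0.81039459, -0.34536709,  0.47326756],
       [ 0.01606884, -0.7943772 , -0.6072122 ]])}
{'fx': 422.4994241845022, 'fy': 422.4994241845022, 'cx': 279.3497804442252, 'cy': 205.3995567975926, 'xyz': array([ 0.45163035, -0.12923505,  1.16978521]), 'rotation': array([[ 0.02099593, -0.99106197,  0.13173964],
       [-0.99977091, -0.02026443,  0.00689098],
       [-0.00415976, -0.13185415, -0.9912604 ]])}
{'time_s': 0.1, 'joint_positions': array([-7.34816066e+01,  3.02719806e+01,  8.21470207e+01, -1.35465757e-04,
        6.76907552e+01, -1.02273738e+01]), 'qvel': array([ 0.03582461, -0.0938551 , -0.11931243, -0.00695595, -0.01821167,
       -0.0188328 ]), 'tau': array([-5.38148906e-04, -4.40987241e+01, -1.77150518e+01,  6.33988366e-02,
        5.34049748e-02, -4.06898391e-05]), 'position': array([ 0.28111653, -0.5575173 ,  0.2356985 ]), 'tcp_rot': array([[ 8.93011880e-01,  4.50032757e-01, -5.46749956e-04],
       [ 4.50032963e-01, -8.93010057e-01,  1.83593016e-03],
       [ 3.37975502e-04, -1.88556295e-03, -9.99998165e-01]]), 'force': array([ 0.04879036, -0.07870179, -0.5655498 ]), 'moment': array([ 0.00306561,  0.00138807, -0.03652439]), 'grasp_force': 0.0, 'opening': 0.9965553220495093}
```

View pics/scene0.png

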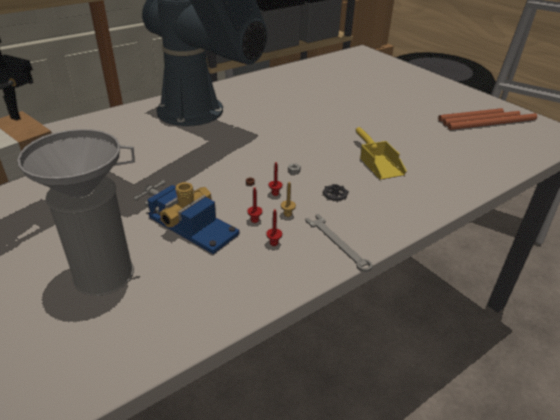

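View pics/top0.png

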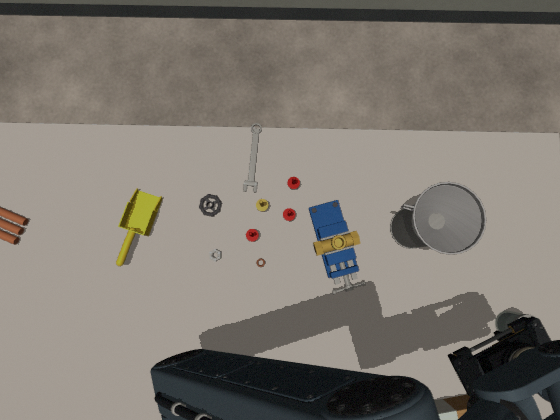

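The top picture shows the brass stem at (263,205), with red look-alikes at (294,183), (289,214) and (253,235). The nut is at (217,254), the ferrule at (261,263), the handwheel at (210,205) and the neck at (338,242). The canister is at (440,217).

Run:
```python
from h import *
P={n:world(n,np.load(f'pics/{n}0.npy')) for n in('scene','top')}
I={n:cv2.imread(f'pics/{n}0.png') for n in P}
t=P['top']
print('table z',np.median(t[280:300,100:200,2]),np.median(P['scene'][100:120,380:420,2]))
def rep(name,n,u,v,r,zlo,zhi):
    p=P[n][v-r:v+r+1,u-r:u+r+1].reshape(-1,3); p=p[(p[:,2]>zlo)&(p[:,2]<zhi)]
    if len(p)<3: print(name,n,'few',len(p));return
    c,R=cv2.minEnclosingCircle(p[:,:2].astype(np.float32))
    print(name,n,len(p),'med',np.median(p,0).round(4),'circ',np.round(c,4),round(R,4),'zmax',p[:,2].max().round(4))
rep('stemcollar','top',263,205,9,.018,.04); rep('stem spindle','top',263,202,10,.05,.1)
rep('stem spindle','scene',289,195,12,.04,.1);rep('stem collar','scene',289,210,10,.02,.035)
for nm,u,v in(('red',294,183),('red',289,214),('red',253,235)): rep(nm,'top',u,v,9,.015,.1)
rep('nut','top',217,254,9,.01,.03); rep('ferr','top',261,263,7,.006,.03); rep('wheel','top',210,205,16,.005,.03);rep('hub','top',210,205,16,.018,.03)
rep('nut','scene',294,168,10,.01,.03); rep('ferr','scene',250,181,8,.006,.03); rep('wheel','scene',335,191,16,.005,.03);rep('hub','scene',335,190,16,.018,.03)
rep('neck','top',338,242,14,.09,.11); rep('neck','scene',185,190,14,.09,.11)
rep('canister','top',440,217,55,.2,.3)
big=np.hstack([cv2.resize(I['top'][160:290,190:370],None,fx=4,fy=4,interpolation=cv2.INTER_CUBIC)])
cv2.imwrite('pics/c1.png',big)
```

```text
table z -0.0009367862792671877 0.0014113395590460431
stemcollar top 107 med [ 0.603  -0.0744  0.029 ] circ [ 0.604  -0.0735] 0.0171 zmax 0.0375
stem spindle top 17 med [ 0.6025 -0.0742  0.081 ] circ [ 0.604  -0.0734] 0.005 zmax 0.0914
stem spindle scene 90 med [ 0.6073 -0.0741  0.0666] circ [ 0.6068 -0.0716] 0.0071 zmax 0.0915
stem collar scene 120 med [ 0.609  -0.0759  0.0308] circ [ 0.6033 -0.0735] 0.0194 zmax 0.0345
red top 123 med [ 0.6643 -0.1576  0.0302] circ [ 0.6673 -0.1582] 0.0176 zmax 0.0922
red top 127 med [ 0.578  -0.1477  0.0299] circ [ 0.58   -0.1474] 0.0174 zmax 0.0924
red top 129 med [ 0.5206 -0.0496  0.0294] circ [ 0.5218 -0.0485] 0.0173 zmax 0.0914
nut top 89 med [0.4658 0.0513 0.0145] circ [0.4661 0.0513] 0.0168 zmax 0.021
ferr top 38 med [ 0.448  -0.0734  0.0113] circ [ 0.4482 -0.0731] 0.0117 zmax 0.0166
wheel top 270 med [0.6023 0.07   0.0092] circ [0.6058 0.0678] 0.0357 zmax 0.0284
hub top 22 med [0.6043 0.0701 0.0231] circ [0.6039 0.0714] 0.0101 zmax 0.0284
nut scene 87 med [0.4681 0.0519 0.0157] circ [0.4665 0.0545] 0.0185 zmax 0.0198
ferr scene 55 med [ 0.4511 -0.073   0.0113] circ [ 0.4505 -0.0708] 0.0135 zmax 0.0154
wheel scene 297 med [0.6106 0.0676 0.0104] circ [0.6055 0.0727] 0.0319 zmax 0.0271
hub scene 44 med [0.6059 0.0716 0.0234] circ [0.6056 0.0726] 0.0119 zmax 0.0271
neck top 96 med [ 0.5015 -0.2742  0.0981] circ [ 0.5036 -0.2738] 0.0186 zmax 0.103
neck scene 188 med [ 0.5083 -0.274   0.0977] circ [ 0.505  -0.2722] 0.0221 zmax 0.1024
canister top 4068 med [ 0.5583 -0.5029  0.2448] circ [ 0.5532 -0.4738] 0.0878 zmax 0.2815
```

View pics/c1.png

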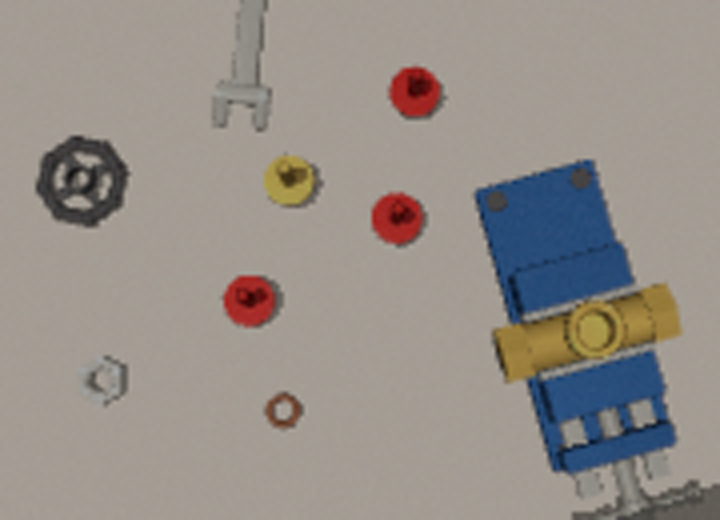

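{"name": "send_rows", "arguments": {"plan": [[120, 0, 0, 0, -0.1227], [120, 0, 0, 0, -0.1227], [120, 0, 0, 0, -0.1227], [120, 0, 0, 0, -0.1227], [120, 0, 0, 0, -0.1227], [120, 0, 0, 0, -0.1227], [120, 0, 0, 0, -0.1227], [120, 0, 0, 0, -0.1227], [120, 0, 0, 0, -0.1227], [120, 0, 0, 0, -0.1227], [120, 0, 0, 0, -0.1227], [120, 0.03, 0.02, 0, 0], [120, 0.03, 0.02, 0, 0], [120, 0.03, 0.02, 0, 0], [120, 0.03, 0.02, 0, 0], [120, 0.03, 0.02, 0, 0], [120, 0.03, 0.02, 0, 0], [120, 0.03, 0.02, 0, 0], [120, 0.03, 0.02, 0, 0], [120, 0.03, 0.02, 0, 0]]}}

```text
time_s: 1.77
position: [0.3902, -0.2506, 0.2363]
tcp_rot: [[-0.243, 0.97, -0.0], [0.97, 0.243, 0.001], [0.001, -0.0, -1.0]]
force: [0.1, -0.5, -0.1]
opening: 0.526
grasp_force: 0.0
```

```bash
cat >> h.py <<'E'
def to(x,y,z,yaw=None):
    s=read_state();R=np.array(s['tcp_rot']);d=R.T@(np.array([x,y,z])-s['position'])
    cur=np.degrees(np.arctan2(R[1,0],R[0,0]))
    print('t',round(s['time_s'],2),'pos',np.round(s['position'],4),'yaw',cur.round(2),'tilt',R[2].round(3),'open',round(s['opening']*87,1),'gf',round(s['grasp_force'],1),'F',np.round(s['force'],1))
    print('shift',d.round(4),'|',np.linalg.norm(d).round(3), '' if yaw is None else f'turn {np.radians(cur-yaw):.3f}')
E
python3 -c "
from h import *
to(.604,-.0738,.18,104)"
```

```text
t 1.77 pos [ 0.3902 -0.2506  0.2363] yaw 104.05 tilt [ 0.001 -0.    -1.   ] open 45.7 gf 0.0 F [ 0.1 -0.5 -0.1]
shift [0.1196 0.2503 0.0564] | 0.283 turn 0.001
```

{"name": "send_rows", "arguments": {"plan": [[120, 0.012, 0.025, 0.0056, 0], [120, 0.012, 0.025, 0.0056, 0], [120, 0.012, 0.025, 0.0056, 0], [120, 0.012, 0.025, 0.0056, 0], [120, 0.012, 0.025, 0.0056, 0], [120, 0.012, 0.025, 0.0056, 0], [120, 0.012, 0.025, 0.0056, 0], [120, 0.012, 0.025, 0.0056, 0], [120, 0.012, 0.025, 0.0056, 0], [120, 0.012, 0.025, 0.0056, 0], [120, 0, 0, 0, 0]]}}

```text
time_s: 2.68
position: [0.6065, -0.072, 0.1791]
tcp_rot: [[-0.246, 0.969, 0.002], [0.969, 0.246, 0.001], [0.001, 0.002, -1.0]]
force: [0.3, -0.9, 0.3]
opening: 0.528
grasp_force: 0.0
```

```bash
python3 -c "
from h import *
to(.604,-.0738,.055,104)
im,d=snap('scene','s1'); im2,_=snap('top','t1')
cv2.imwrite('pics/s1c.png',np.hstack([cv2.resize(im[100:260,200:360],(400,400)),cv2.resize(im2[130:290,190:350],(400,400))]))"
```

```text
t 2.68 pos [ 0.6065 -0.072   0.1791] yaw 104.27 tilt [ 0.001  0.002 -1.   ] open 45.9 gf 0.0 F [ 0.3 -0.9  0.3]
shift [-0.0012 -0.0031  0.1241] | 0.124 turn 0.005
```

View pics/s1c.png

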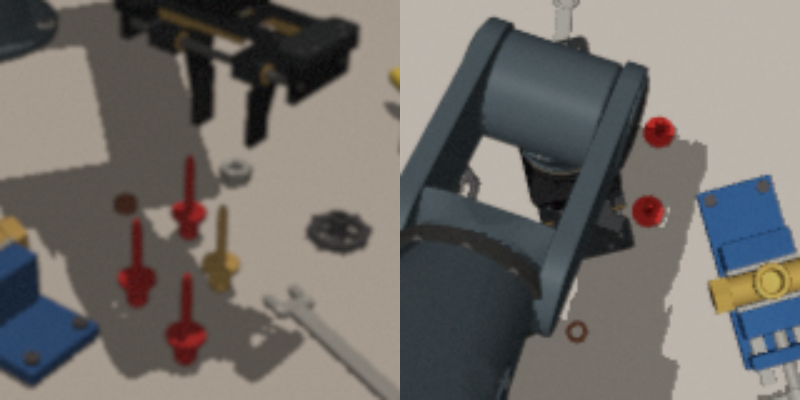

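The fingers hang above the brass stem (crop 222,250) with the reds clear of them. The arm hides the stem from the top camera, as expected.

{"name": "send_rows", "arguments": {"plan": [[120, -0.0006, -0.0006, 0.0205, 0], [120, 0, 0, 0.0205, 0], [120, 0, 0, 0.0205, 0], [120, 0, 0, 0.0205, 0], [120, 0, 0, 0.0205, 0], [120, 0, 0, 0.0205, 0], [120, 0, 0, 0, 0], [120, 0, 0, 0, 0], [120, 0, 0, 0, 0]]}}

```text
time_s: 3.53
position: [0.6032, -0.0768, 0.0586]
tcp_rot: [[-0.242, 0.97, 0.001], [0.97, 0.242, -0.0], [-0.001, 0.001, -1.0]]
force: [0.1, 0.8, -0.4]
opening: 0.526
grasp_force: 0.0
```

```bash
python3 -c "
from h import *
to(.604,-.0738,.055,104)
im,d=snap('scene','s2')
cv2.imwrite('pics/s2c.png',cv2.resize(im[140:240,230:340],(660,600),interpolation=2))"
```

```text
t 3.53 pos [ 0.6032 -0.0768  0.0586] yaw 104.03 tilt [-0.001  0.001 -1.   ] open 45.8 gf 0.0 F [ 0.1  0.8 -0.4]
shift [0.0027 0.0015 0.0036] | 0.005 turn 0.000
```

View pics/s2c.png

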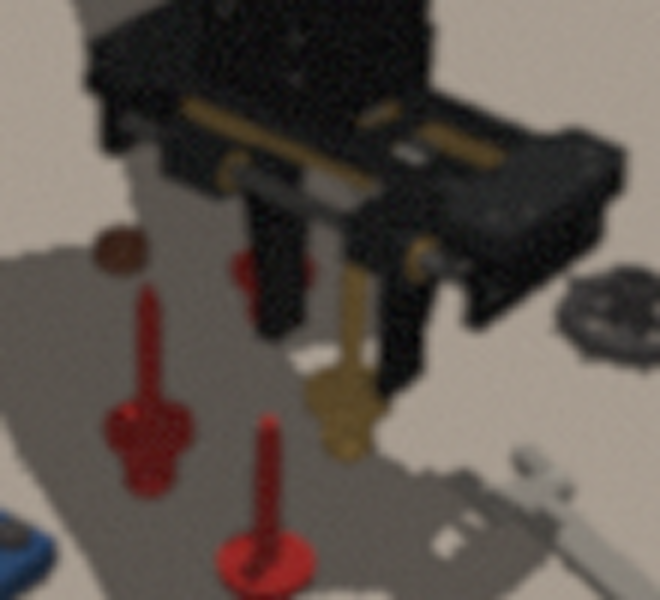

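The stem is between the jaws, a little nearer the right finger (spindle column 352, mid-jaw about 338). I'll centre and close.

{"name": "send_rows", "arguments": {"plan": [[120, 0.0025, 0.0025, 0.003, 0], [120, 0, 0, 0, 0], [200, 0, 0, 0, 0], [230, 0, 0, 0, 0], [255, 0, 0, 0, 0], [255, 0, 0, 0, 0], [255, 0, 0, 0, 0], [255, 0, 0, 0, 0], [255, 0, 0, 0, 0], [255, 0, 0, 0, 0], [255, 0, 0, 0, 0]]}}

```text
time_s: 4.5
position: [0.6049, -0.0729, 0.0546]
tcp_rot: [[-0.243, 0.97, -0.0], [0.97, 0.243, 0.0], [0.0, -0.0, -1.0]]
force: [-0.4, 1.3, -0.2]
opening: 0.11
grasp_force: 30.0
```

{"name": "send_rows", "arguments": {"plan": [[255, 0, 0, -0.012, 0], [255, 0, 0, -0.024, 0], [255, 0, 0, -0.024, 0], [255, 0, 0, -0.024, 0], [255, 0, 0, -0.024, 0], [255, 0, 0, -0.024, 0], [255, 0, 0, -0.016, 0], [255, -0.017, -0.0145, 0, 0], [255, -0.017, -0.0145, 0, 0], [255, -0.017, -0.0145, 0, 0], [255, -0.017, -0.0145, 0, 0], [255, -0.017, -0.0145, 0, 0], [255, -0.017, -0.0145, 0, 0], [255, -0.017, -0.0145, 0, 0], [255, -0.017, -0.0145, 0, 0], [255, -0.017, -0.0145, 0, 0], [255, -0.017, -0.0145, 0, 0], [255, 0, 0, 0, 0], [255, 0, 0, 0, 0]]}}

```text
time_s: 6.08
position: [0.505, -0.2739, 0.203]
tcp_rot: [[-0.241, 0.971, 0.0], [0.971, 0.241, 0.0], [0.0, 0.0, -1.0]]
force: [-0.4, -0.1, -1.9]
opening: 0.107
grasp_force: 30.0
```

```bash
python3 -c "
from h import *
to(.505,-.273,.16,104)
im,d=snap('scene','s3'); im2,d2=snap('top','t3')
cv2.imwrite('pics/s3c.png',np.hstack([cv2.resize(im[120:240,130:250],(400,400),interpolation=2),cv2.resize(im2[190:290,290:390],(400,400),interpolation=2)]))"
```

```text
t 6.08 pos [ 0.505  -0.2739  0.203 ] yaw 103.93 tilt [ 0.  0. -1.] open 9.3 gf 30.0 F [-0.4 -0.1 -1.9]
shift [0.0009 0.0002 0.043 ] | 0.043 turn -0.001
```

View pics/s3c.png

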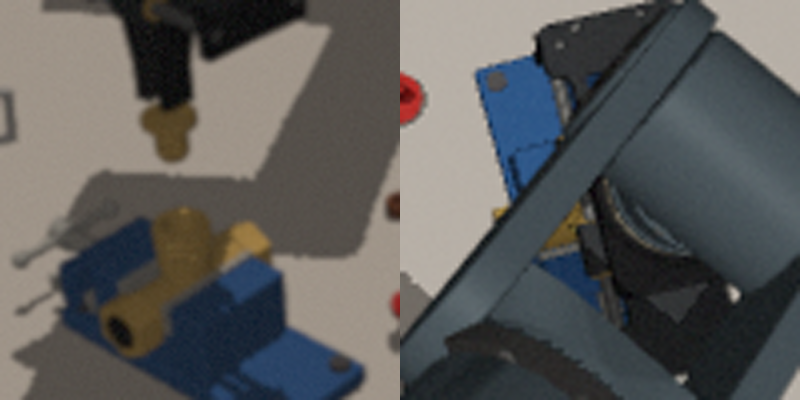

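The stem is held upright over the neck: foot at crop (172,155), neck rim at (183,215). Next I'll measure the offset between them in the scene cloud.

```bash
cat >> h.py <<'E'
from scipy.optimize import least_squares
def cyl(tag,win,z,r,x0,name='scene'):
    P=world(name,np.load(f'pics/{tag}.npy')); u0,u1,v0,v1=win
    p=P[v0:v1,u0:u1].reshape(-1,3); p=p[(p[:,2]>z[0])&(p[:,2]<z[1])&(np.hypot(*(p[:,:2]-x0).T)<r+.01)]
    f=least_squares(lambda c:np.hypot(*(p[:,:2]-c).T)-r,x0,loss='soft_l1',f_scale=.001)
    print(tag,z,len(p),f.x.round(4),'rms',np.sqrt(np.mean(f.fun**2)).round(4)); return f.x
E
python3 -c "
from h import *
x=np.array([.505,-.273]);w=(150,250,140,230)
cyl('s3',w,(.152,.168),.0105,x);cyl('s3',w,(.17,.182),.0175,x);cyl('s3',w,(.08,.097),.018,x);cyl('scene0',w,(.08,.097),.018,x)
P=world('scene',np.load('pics/s3.npy'))[140:175,160:200].reshape(-1,3);P=P[np.hypot(*(P[:,:2]-x).T)<.03];print(np.percentile(P[P[:,2]>.13][:,2],[0,2,10]))
"
```

```text
s3 (0.152, 0.168) 69 [ 0.5042 -0.272 ] rms 0.0012
s3 (0.17, 0.182) 133 [ 0.5027 -0.2713] rms 0.0054
s3 (0.08, 0.097) 153 [ 0.5047 -0.2725] rms 0.0029
scene0 (0.08, 0.097) 161 [ 0.5052 -0.2726] rms 0.0029
[0.14882892 0.15357204 0.16094891]
```

Offset is under 1 mm. Descending.

{"name": "send_rows", "arguments": {"plan": [[255, 0.0005, 0.0002, 0.01, 0], [255, 0, 0, 0.015, 0], [255, 0, 0, 0.012, 0], [255, 0, 0, 0.008, 0], [255, 0, 0, 0.008, 0], [255, 0, 0, 0.006, 0], [255, 0, 0, 0.006, 0], [255, 0, 0, 0.005, 0], [255, 0, 0, 0.0015, 0], [255, 0, 0, 0, 0], [255, 0, 0, 0, 0]]}}

```text
time_s: 7.1
position: [0.5054, -0.2726, 0.1308]
tcp_rot: [[-0.243, 0.97, -0.001], [0.97, 0.243, 0.0], [0.0, -0.001, -1.0]]
force: [-1.8, -2.7, -3.2]
opening: 0.103
grasp_force: 30.0
```

{"name": "send_rows", "arguments": {"plan": [[215, 0, 0, 0, 0], [180, 0, 0, 0, 0], [120, 0, 0, 0, 0], [120, 0, 0, 0, 0], [120, 0, 0, 0, 0], [120, 0, 0, -0.01, 0], [120, 0, 0, -0.025, 0], [120, 0, 0, -0.025, 0], [120, 0, 0, -0.025, 0], [120, 0, 0, -0.02, 0], [120, 0, 0, 0, 0]]}}

```text
time_s: 8.02
position: [0.5081, -0.2742, 0.2415]
tcp_rot: [[-0.243, 0.97, 0.008], [0.97, 0.243, -0.007], [-0.008, 0.006, -1.0]]
force: [1.1, -0.1, 0.3]
opening: 0.534
grasp_force: 0.0
```

```bash
python3 -c "
from h import *
to(.449,-.072,.16,104)
im,d=snap('scene','s4')
x=np.array([.505,-.273]);w=(150,250,100,230)
cyl('s4',w,(.115,.16),.005,x);cyl('s4',w,(.08,.097),.018,x)
P=world('scene',d)[100:230,150:250].reshape(-1,3);P=P[(np.hypot(*(P[:,:2]-x).T)<.012)&(P[:,2]<.175)&(P[:,2]>.1)];print(P[:,2].max())
to(.449,-.072,.12,104)
cv2.imwrite('pics/s4c.png',cv2.resize(im[110:230,120:300],(750,500),interpolation=2))"
```

```text
t 8.02 pos [ 0.5081 -0.2742  0.2415] yaw 104.09 tilt [-0.008  0.006 -1.   ] open 46.4 gf 0.0 F [ 1.1 -0.1  0.3]
shift [ 0.2112 -0.0087  0.0797] | 0.226 turn 0.002
s4 (0.115, 0.16) 94 [ 0.5048 -0.2711] rms 0.0012
s4 (0.08, 0.097) 110 [ 0.5034 -0.2725] rms 0.0013
0.16783522000479245
t 8.07 pos [ 0.5071 -0.2735  0.2393] yaw 104.08 tilt [-0.005  0.004 -1.   ] open 46.1 gf 0.0 F [ 0.8 -0.1 -0.4]
shift [ 0.2102 -0.0078  0.1181] | 0.241 turn 0.001
```

View pics/s4c.png

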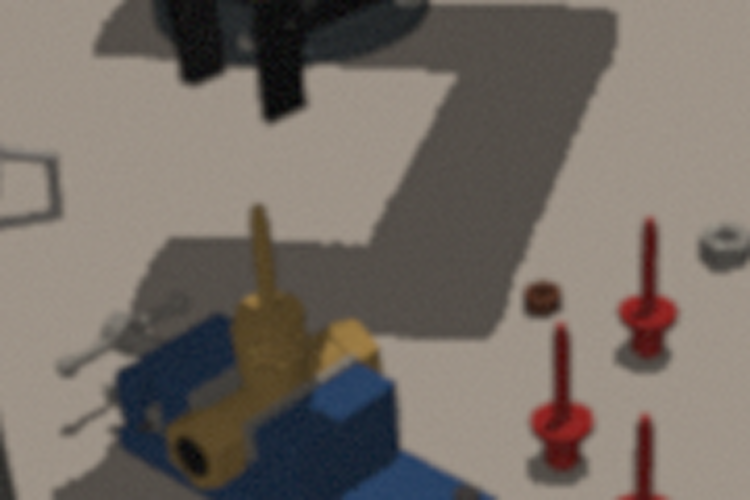

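Stem is seated (spindle top at crop 258,207; collar on rim). Next the ferrule; I'll turn the jaws so the body clears the red stem beside it.

{"name": "send_rows", "arguments": {"plan": [[120, 0.03, -0.0011, 0, 0], [120, 0.03, -0.0011, 0, 0], [120, 0.03, -0.0011, 0, 0], [120, 0.03, -0.0011, 0.01, 0], [120, 0.03, -0.0011, 0.01, 0], [120, 0.03, -0.0011, 0.01, 0], [120, 0.03, -0.0011, 0.01, 0], [120, 0, 0, 0, 0.125], [120, 0, 0, 0, 0.125], [120, 0, 0, 0, 0.125], [120, 0, 0, 0, 0.125], [120, 0, 0, 0, 0.125], [120, 0, 0, 0, 0.125], [120, 0, 0, 0, 0.125], [120, 0, 0, 0, 0.125], [120, 0, 0, 0, 0.125], [120, 0, 0, 0, 0.125], [120, 0, 0, 0, 0.125], [120, 0, 0, 0, 0.125], [120, 0, 0, 0, 0]]}}

```text
time_s: 9.73
position: [0.4464, -0.0704, 0.1953]
tcp_rot: [[0.951, 0.309, -0.002], [0.309, -0.951, 0.001], [-0.001, -0.001, -1.0]]
force: [0.1, 0.1, -0.5]
opening: 0.529
grasp_force: 0.0
```

```bash
python3 -c "
from h import *
to(.4497,-.0718,.016,18)"
```

```text
t 9.73 pos [ 0.4464 -0.0704  0.1953] yaw 18.01 tilt [-0.001 -0.001 -1.   ] open 46.0 gf 0.0 F [ 0.1  0.1 -0.5]
shift [0.003  0.0026 0.1793] | 0.179 turn 0.000
```

{"name": "send_rows", "arguments": {"plan": [[120, 0.003, 0.0026, 0.02, 0], [120, 0, 0, 0.025, 0], [120, 0, 0, 0.025, 0], [120, 0, 0, 0.025, 0], [120, 0, 0, 0.025, 0], [120, 0, 0, 0.025, 0], [120, 0, 0, 0.02, 0], [120, 0, 0, 0.008, 0], [120, 0, 0, 0, 0], [120, 0, 0, 0, 0], [120, 0, 0, 0, 0]]}}

```text
time_s: 10.65
position: [0.4512, -0.0724, 0.0238]
tcp_rot: [[0.95, 0.312, 0.001], [0.312, -0.95, -0.001], [0.001, 0.001, -1.0]]
force: [-0.1, -1.3, -0.0]
opening: 0.529
grasp_force: 0.0
```

```bash
python3 -c "
from h import *
to(.4497,-.0718,.0165,18)"
```

```text
t 10.65 pos [ 0.4512 -0.0724  0.0238] yaw 18.19 tilt [ 0.001  0.001 -1.   ] open 46.0 gf 0.0 F [-0.1 -1.3 -0. ]
shift [-0.0013 -0.0011  0.0073] | 0.007 turn 0.003
```

{"name": "send_rows", "arguments": {"plan": [[120, -0.0005, 0, 0.004, 0], [120, 0, 0, 0.0035, 0], [120, 0, 0, 0, 0], [180, 0, 0, 0, 0], [210, 0, 0, 0, 0], [255, 0, 0, 0, 0], [255, 0, 0, 0, 0], [255, 0, 0, 0, 0], [255, 0, 0, 0, 0], [255, 0, 0, 0, 0]]}}

```text
time_s: 11.48
position: [0.4503, -0.0724, 0.0156]
tcp_rot: [[0.95, 0.311, 0.0], [0.311, -0.95, -0.0], [0.0, 0.0, -1.0]]
force: [-0.8, -0.4, 1.4]
opening: 0.261
grasp_force: 30.0
```

{"name": "send_rows", "arguments": {"plan": [[255, 0, 0, -0.012, 0], [255, 0, 0, -0.028, 0], [255, 0, 0, -0.03, 0], [255, 0, 0, -0.03, 0], [255, 0, 0, -0.03, 0], [255, 0, 0, -0.03, 0], [255, 0, 0, -0.03, 0], [255, 0, 0, -0.01, 0], [255, 0, 0, 0, -0.125], [255, 0, 0, 0, -0.125], [255, 0, 0, 0, -0.125], [255, 0, 0, 0, -0.125], [255, 0, 0, 0, -0.125], [255, 0, 0, 0, -0.125], [255, 0, 0, 0, -0.125], [255, 0, 0, 0, -0.125], [255, 0, 0, 0, -0.125], [255, 0, 0, 0, -0.125], [255, 0, 0, 0, -0.125], [255, 0, 0, 0, -0.125]]}}

```text
time_s: 13.15
position: [0.4498, -0.0722, 0.2153]
tcp_rot: [[-0.249, 0.968, -0.001], [0.968, 0.249, 0.0], [0.001, -0.001, -1.0]]
force: [0.0, 0.4, 0.6]
opening: 0.259
grasp_force: 30.0
```

```bash
python3 -c "
from h import *
to(.505,-.2725,.205,104)"
```

```text
t 13.15 pos [ 0.4498 -0.0722  0.2153] yaw 104.43 tilt [ 0.001 -0.001 -1.   ] open 22.5 gf 30.0 F [0.  0.4 0.6]
shift [-0.2077  0.0035  0.0102] | 0.208 turn 0.008
```

{"name": "send_rows", "arguments": {"plan": [[255, -0.0259, 0.0005, 0, 0], [255, -0.026, 0.0005, 0, 0], [255, -0.026, 0.0005, 0, 0], [255, -0.026, 0.0005, 0, 0], [255, -0.026, 0.0005, 0, 0], [255, -0.026, 0.0005, 0, 0], [255, -0.026, 0.0005, 0, 0], [255, -0.026, 0.0005, 0, 0], [255, 0, 0, 0, 0], [255, 0, 0, 0, 0], [255, 0, 0, 0, 0]]}}

```text
time_s: 14.07
position: [0.5039, -0.2722, 0.2149]
tcp_rot: [[-0.243, 0.97, -0.002], [0.97, 0.243, 0.002], [0.002, -0.001, -1.0]]
force: [0.1, -0.6, 0.1]
opening: 0.261
grasp_force: 30.0
```

```bash
python3 -c "
from h import *
im,d=snap('scene','s5'); snap('top','t5')
x=np.array([.505,-.273]);w=(150,250,80,230)
cyl('s5',w,(.199,.21),.012,x);cyl('s5',w,(.112,.16),.005,x)
to(.505,-.2725,.17,104)
cv2.imwrite('pics/s5c.png',cv2.resize(im[100:200,130:250],(720,600),interpolation=2))"
```

```text
s5 (0.199, 0.21) 83 [ 0.5102 -0.271 ] rms 0.005
s5 (0.112, 0.16) 99 [ 0.5049 -0.2715] rms 0.0012
t 14.17 pos [ 0.504  -0.2716  0.2152] yaw 104.13 tilt [ 0.002 -0.001 -1.   ] open 22.8 gf 30.0 F [-0.4 -0.2 -0.8]
shift [-0.0011  0.0008  0.0452] | 0.045 turn 0.002
```

View pics/s5c.png

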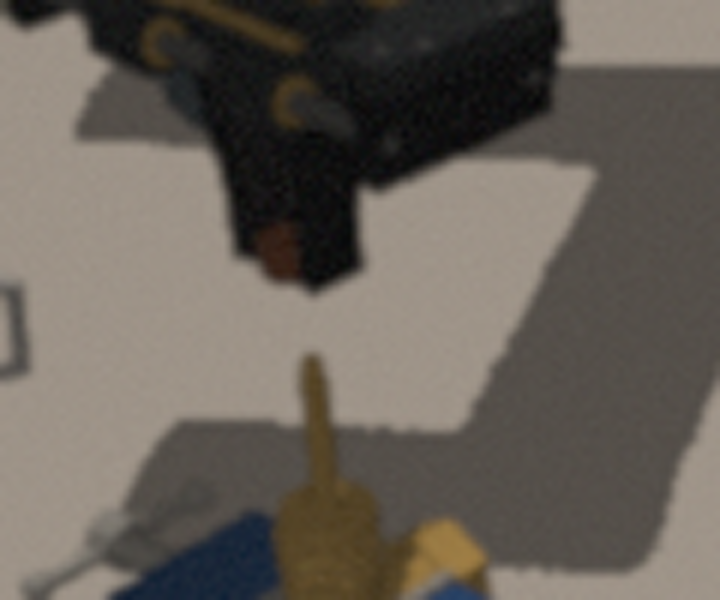

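The ferrule is visible at crop (275,250) between the fingers, with the spindle top at (312,360). I'll fit it by colour to get its offset.

```bash
cat >> h.py <<'E'
def colfit(tag,win,z,r,x0,mask):
    im=cv2.imread(f'pics/{tag}.png').astype(int);P=world('scene',np.load(f'pics/{tag}.npy'));u0,u1,v0,v1=win
    m=mask(im[...,0],im[...,1],im[...,2])[v0:v1,u0:u1]; p=P[v0:v1,u0:u1][m]; p=p[(p[:,2]>z[0])&(p[:,2]<z[1])]
    yh=np.array([.97,.242]);xh=np.array([-.242,.97])
    f=least_squares(lambda c:np.hypot(*(p[:,:2]-c).T)-r,x0,loss='soft_l1',f_scale=.001)
    print(tag,len(p),'centre',f.x.round(4),'rms',np.sqrt(np.mean(f.fun**2)).round(4),'z',p[:,2].min().round(4),p[:,2].max().round(4))
    q=p[:,:2]-x0; print(' tool x pctl',np.percentile(q@xh,[2,10,50,90]).round(4),'y',np.percentile(q@yh,[2,50,98]).round(4))
E
python3 -c "
from h import *
x=np.array([.504,-.272])
colfit('s5',(165,190,132,150),(.19,.23),.012,x,lambda b,g,r:(r-b>22))
"
```

```text
s5 41 centre [ 0.5079 -0.2698] rms 0.0018 z 0.2051 0.213
 tool x pctl [-0.0131 -0.0117 -0.0075  0.0024] y [-0.0096  0.0002  0.0099]
```

{"name": "send_rows", "arguments": {"plan": [[255, 0, 0.001, 0.015, 0], [255, 0, 0, 0.015, 0], [255, 0, 0, 0.006, 0], [255, 0, 0, 0.004, 0], [255, 0, 0, 0.004, 0], [255, 0, 0, 0.005, 0], [255, 0, 0, 0, 0], [255, 0, 0, 0, 0]]}}

```text
time_s: 14.83
position: [0.5058, -0.2728, 0.1666]
tcp_rot: [[-0.243, 0.97, -0.0], [0.97, 0.243, -0.0], [0.0, -0.0, -1.0]]
force: [0.2, 0.1, -1.1]
opening: 0.263
grasp_force: 30.0
```

```bash
python3 -c "
from h import *
to(.505,-.2725,.1225,104)
im,d=snap('scene','s6')
x=np.array([.504,-.272])
colfit('s6',(160,200,132,170),(.15,.19),.012,x,lambda b,g,r:(r-b>22)&(r-g>14))
cyl('s6',(150,250,80,230),(.112,.145),.005,x)
cv2.imwrite('pics/s6c.png',cv2.resize(im[120:190,150:220],(600,600),interpolation=2))"
```

```text
t 14.83 pos [ 0.5058 -0.2728  0.1666] yaw 104.08 tilt [ 0. -0. -1.] open 22.9 gf 30.0 F [ 0.2  0.1 -1.1]
shift [ 0.0005 -0.0007  0.0441] | 0.044 turn 0.001
s6 41 centre [ 0.5095 -0.2695] rms 0.0026 z 0.1524 0.1672
 tool x pctl [-0.0138 -0.0124 -0.009  -0.0006] y [-0.0079  0.0031  0.0114]
s6 (0.112, 0.145) 64 [ 0.5048 -0.2711] rms 0.0013
```

View pics/s6c.png

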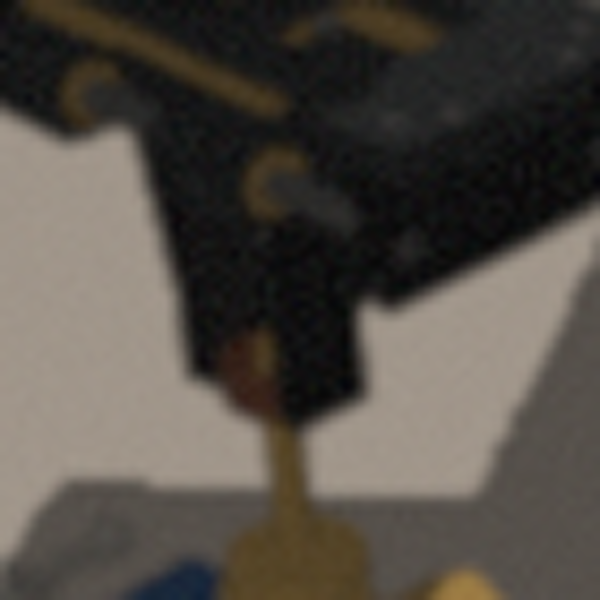

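The spindle tip shows at crop (265,350) above the ferrule, and the ferrule's near wall covers it below, so it is threaded. Lowering on.

{"name": "send_rows", "arguments": {"plan": [[255, 0, -0.0005, 0.006, 0], [255, 0, 0, 0.007, 0], [255, 0, 0, 0.007, 0], [255, 0, 0, 0.007, 0], [255, 0, 0, 0.007, 0], [255, 0, 0, 0.005, 0], [255, 0, 0, 0.003, 0], [255, 0, 0, 0.001, 0], [255, 0, 0, 0, 0], [255, 0, 0, 0, 0]]}}

```text
time_s: 15.72
position: [0.5052, -0.2729, 0.1236]
tcp_rot: [[-0.243, 0.97, -0.0], [0.97, 0.243, 0.0], [0.0, -0.0, -1.0]]
force: [0.2, 1.0, -0.7]
opening: 0.261
grasp_force: 30.0
```

{"name": "send_rows", "arguments": {"plan": [[255, 0, 0, 0.001, 0], [255, 0, 0, 0, 0], [175, 0, 0, 0, 0], [145, 0, 0, 0, 0], [145, 0, 0, 0, 0], [145, 0, 0, 0, 0], [120, 0, 0, -0.01, 0], [120, 0, 0, -0.025, 0], [120, 0, 0, -0.025, 0], [120, 0, 0, -0.025, 0], [120, 0, 0, -0.015, 0], [120, 0, 0, 0, 0]]}}

```text
time_s: 16.72
position: [0.5073, -0.2746, 0.2272]
tcp_rot: [[-0.243, 0.97, 0.007], [0.97, 0.243, -0.006], [-0.007, 0.005, -1.0]]
force: [-1.0, -0.2, -0.3]
opening: 0.528
grasp_force: 0.0
```

```bash
python3 -c "
from h import *
im,d=snap('scene','s7')
x=np.array([.504,-.272])
colfit('s7',(150,220,140,220),(.1,.14),.012,x,lambda b,g,r:(r-b>22)&(r-g>14)&(g-b<16))
cyl('s7',(150,250,80,230),(.13,.16),.005,x)
to(.4665,.052,.12,104)
a=cv2.resize(im[130:210,150:230],(400,400),interpolation=2)
t=cv2.imread('pics/top0.png')[239:269,202:232]; s=cv2.imread('pics/scene0.png')[153:183,279:309]
b=np.hstack([cv2.resize(t,(200,200),interpolation=2),cv2.resize(s,(200,200),interpolation=2)])
cv2.imwrite('pics/s7c.png',np.hstack([a,np.vstack([b,b*0])]))
# nut orientation: fit hexagon to top cloud points
for n,(u,v) in(('top',(217,254)),('scene',(294,168))):
    P=world(n,np.load(f'pics/{n}0.npy'))[v-12:v+13,u-12:u+13].reshape(-1,3)
    zt=np.median(P[P[:,2]>.012][:,2]);p=P[(abs(P[:,2]-zt)<.005),:2]
    h=cv2.convexHull(p.astype(np.float32))[:,0]; best=[]
    for a in range(0,60,3):
        A=np.radians(a+np.arange(6)*60);w=h@np.array([np.cos(A),np.sin(A)])  # support per dir
        s=w.max(0); wid=s[:3]+s[3:]; best.append((round(1000*(wid.max()),1),a))
    print(n,len(p),sorted(best)[:5],sorted(best)[-2:])
"
```

```text
s7 59 centre [ 0.5053 -0.273 ] rms 0.0022 z 0.1079 0.1204
 tool x pctl [-0.0134 -0.0123 -0.0081  0.0031] y [-0.0051  0.0089  0.0134]
s7 (0.13, 0.16) 60 [ 0.505  -0.2711] rms 0.0012
t 16.77 pos [ 0.5063 -0.2739  0.2251] yaw 104.08 tilt [-0.004  0.003 -1.   ] open 46.0 gf 0.0 F [ 0.2  0.8 -0.8]
shift [0.3262 0.0403 0.1038] | 0.345 turn 0.001
top 88 [(np.float64(30.5), 33), (np.float64(30.8), 30), (np.float64(31.0), 27), (np.float64(31.1), 24), (np.float64(31.2), 36)] [(np.float64(33.3), 54), (np.float64(33.3), 57)]
scene 81 [(np.float64(33.5), 27), (np.float64(33.6), 24), (np.float64(33.6), 30), (np.float64(33.6), 33), (np.float64(33.9), 21)] [(np.float64(36.4), 54), (np.float64(36.4), 57)]
```

View pics/s7c.png

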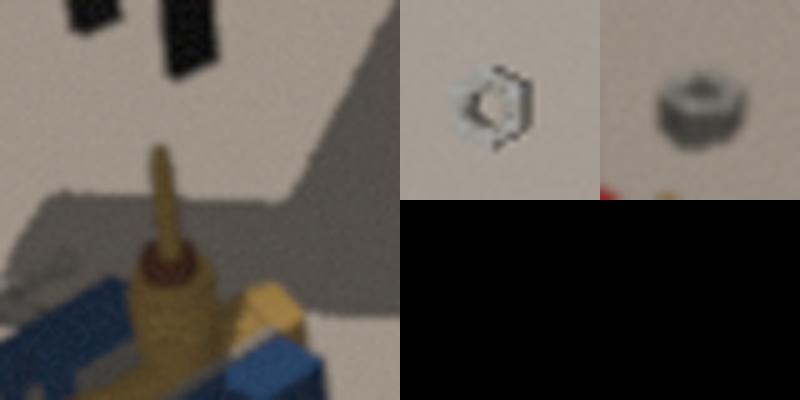

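The ferrule lies on the collar (crop 168,262). The nut's flats face 30/90/150°, so I'll grip along 30° (tool yaw 120).

{"name": "send_rows", "arguments": {"plan": [[95, 0.0297, 0.0037, 0, 0], [95, 0.0297, 0.0037, 0, 0], [95, 0.0297, 0.0037, 0, 0], [95, 0.0297, 0.0037, 0, 0], [95, 0.0297, 0.0037, 0.005, 0], [95, 0.0297, 0.0037, 0.01, 0], [95, 0.0297, 0.0037, 0.01, 0], [95, 0.0297, 0.0037, 0.01, 0], [95, 0.0297, 0.0037, 0.01, 0], [95, 0.0297, 0.0037, 0.01, 0], [95, 0.0297, 0.0037, 0.01, 0], [95, 0, 0, 0, -0.093], [95, 0, 0, 0, -0.093], [95, 0, 0, 0, -0.093], [95, 0, 0, 0, 0], [95, 0, 0, 0, 0]]}}

```text
time_s: 18.1
position: [0.4645, 0.0539, 0.1568]
tcp_rot: [[-0.499, 0.867, -0.002], [0.867, 0.499, 0.0], [0.001, -0.002, -1.0]]
force: [-0.1, 0.6, 0.2]
opening: 0.628
grasp_force: 0.0
```

```bash
python3 -c "
from h import *
to(.467,.0525,.018,120)"
```

```text
t 18.1 pos [0.4645 0.0539 0.1568] yaw 119.93 tilt [ 0.001 -0.002 -1.   ] open 54.6 gf 0.0 F [-0.1  0.6  0.2]
shift [-0.0026  0.0016  0.1388] | 0.139 turn -0.001
```

{"name": "send_rows", "arguments": {"plan": [[95, -0.0026, 0.0016, 0.02, 0], [95, 0, 0, 0.025, 0], [95, 0, 0, 0.025, 0], [95, 0, 0, 0.025, 0], [95, 0, 0, 0.02, 0], [95, 0, 0, 0.012, 0], [95, 0, 0, 0.009, 0], [95, 0, 0, 0, 0], [95, 0, 0, 0, 0], [95, 0, 0, 0, 0]]}}

```text
time_s: 18.93
position: [0.4684, 0.0522, 0.0221]
tcp_rot: [[-0.5, 0.866, 0.001], [0.866, 0.5, -0.0], [-0.001, 0.001, -1.0]]
force: [0.1, -0.8, -0.3]
opening: 0.626
grasp_force: 0.0
```

```bash
python3 -c "
from h import *
to(.467,.0525,.018,120)"
```

```text
t 18.93 pos [0.4684 0.0522 0.0221] yaw 120.02 tilt [-0.001  0.001 -1.   ] open 54.4 gf 0.0 F [ 0.1 -0.8 -0.3]
shift [ 0.0009 -0.0011  0.0041] | 0.004 turn 0.000
```

{"name": "send_rows", "arguments": {"plan": [[95, 0.0005, -0.0005, 0.002, 0], [95, 0, 0, 0, 0], [140, 0, 0, 0, 0], [170, 0, 0, 0, 0], [255, 0, 0, 0, 0], [255, 0, 0, 0, 0], [255, 0, 0, 0, 0], [255, 0, 0, 0, 0], [255, 0, 0, 0, 0], [255, 0, 0, 0, 0]]}}

```text
time_s: 19.77
position: [0.4673, 0.0525, 0.0196]
tcp_rot: [[-0.501, 0.866, 0.0], [0.866, 0.501, 0.0], [-0.0, 0.0, -1.0]]
force: [0.7, 0.2, 1.8]
opening: 0.343
grasp_force: 30.0
```

{"name": "send_rows", "arguments": {"plan": [[255, 0, 0, -0.012, 0], [255, 0, 0, -0.03, 0], [255, 0, 0, -0.035, 0], [255, 0, 0, -0.035, 0], [255, 0, 0, -0.035, 0], [255, 0, 0, -0.03, 0], [255, 0, 0, -0.018, 0], [255, -0.03, -0.013, 0, 0], [255, -0.03, -0.013, 0, 0], [255, -0.03, -0.013, 0, 0], [255, -0.03, -0.013, 0, 0], [255, -0.03, -0.013, 0, 0], [255, -0.03, -0.013, 0, 0], [255, -0.03, -0.013, 0, 0], [255, -0.03, -0.013, 0, 0], [255, -0.03, -0.013, 0, 0], [255, -0.03, -0.013, 0, 0], [255, 0, 0, 0, 0], [255, 0, 0, 0, 0], [255, 0, 0, 0, 0]]}}

```text
time_s: 21.43
position: [0.5041, -0.2714, 0.2138]
tcp_rot: [[-0.5, 0.866, -0.002], [0.866, 0.5, 0.002], [0.003, -0.001, -1.0]]
force: [1.2, -0.2, -0.9]
opening: 0.337
grasp_force: 30.0
```

```bash
python3 -c "
from h import *
im,d=snap('scene','s8')
to(.505,-.2725,.17,120)
x=np.array([.505,-.2715])
colfit('s8',(150,220,115,155),(.192,.209),.016,x,lambda b,g,r:(b+g+r>150)&(abs(r-b)<30))
cv2.imwrite('pics/s8c.png',cv2.resize(im[100:190,130:230],(660,594),interpolation=2))"
```

```text
t 21.48 pos [ 0.5042 -0.2708  0.2139] yaw 120.09 tilt [ 0.003 -0.001 -1.   ] open 29.3 gf 30.0 F [-0.2  0.8 -0.7]
shift [-0.002  -0.0002  0.0439] | 0.044 turn 0.001
s8 120 centre [ 0.5051 -0.2687] rms 0.0048 z 0.1955 0.2089
 tool x pctl [-0.0159 -0.0142 -0.008   0.0073] y [-0.0195  0.0057  0.0238]
```

View pics/s8c.png

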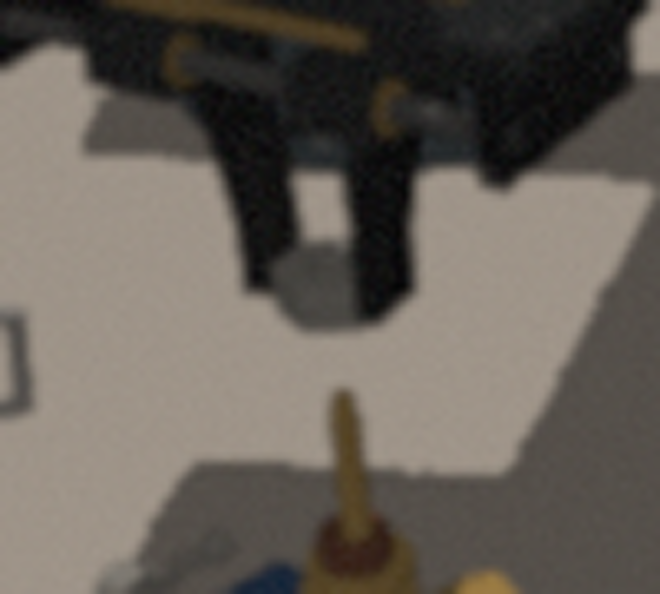

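The nut is held level (crop 320,285) and lines up with the spindle (tip 343,395, axis leaning to about 334 at the nut's height). Descending gently.

{"name": "send_rows", "arguments": {"plan": [[255, -0.001, 0, 0.012, 0], [255, 0, 0, 0.012, 0], [255, 0, 0, 0.006, 0], [255, 0, 0, 0.004, 0], [255, 0, 0, 0.004, 0], [255, 0, 0, 0.004, 0], [255, 0, 0, 0, 0], [255, 0, 0, 0, 0]]}}

```text
time_s: 22.15
position: [0.5056, -0.273, 0.1726]
tcp_rot: [[-0.501, 0.865, 0.0], [0.865, 0.501, 0.0], [0.0, 0.0, -1.0]]
force: [0.2, -0.1, -0.6]
opening: 0.34
grasp_force: 30.0
```

```bash
python3 -c "
from h import *
im,d=snap('scene','s9')
to(.505,-.2725,.1386,120)
cv2.imwrite('pics/s9c.png',cv2.resize(im[125:185,150:210],(600,600),interpolation=2))"
```

```text
t 22.2 pos [ 0.5057 -0.2732  0.1728] yaw 120.07 tilt [-0.  0. -1.] open 29.5 gf 30.0 F [-0.4  0.1 -1.2]
shift [ 0.001  -0.0003  0.0342] | 0.034 turn 0.001
```

View pics/s9c.png

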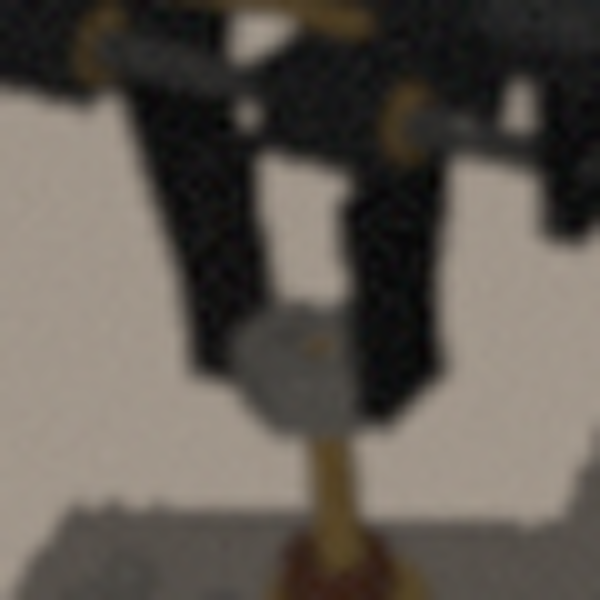

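The brass tip shows inside the nut's bore at crop (318,345). Lowering and releasing.

{"name": "send_rows", "arguments": {"plan": [[255, 0.0007, 0, 0.006, 0], [255, 0, 0, 0.007, 0], [255, 0, 0, 0.007, 0], [255, 0, 0, 0.006, 0], [255, 0, 0, 0.004, 0], [255, 0, 0, 0.003, 0], [255, 0, 0, 0.0015, 0], [255, 0, 0, 0, 0], [255, 0, 0, 0, 0], [255, 0, 0, 0, 0]]}}

```text
time_s: 23.03
position: [0.5054, -0.2727, 0.1382]
tcp_rot: [[-0.501, 0.866, 0.001], [0.866, 0.501, -0.0], [-0.001, 0.0, -1.0]]
force: [0.5, -0.1, -0.3]
opening: 0.341
grasp_force: 30.0
```

{"name": "send_rows", "arguments": {"plan": [[255, 0, 0, 0.0005, 0], [160, 0, 0, 0, 0], [130, 0, 0, 0, 0], [130, 0, 0, 0, 0], [130, 0, 0, 0, 0], [120, 0, 0, -0.01, 0], [120, 0, 0, -0.025, 0], [120, 0, 0, -0.03, 0], [120, 0, 0, -0.025, 0], [120, 0, 0, 0, 0], [120, 0, 0, 0, 0]]}}

```text
time_s: 23.95
position: [0.5061, -0.2731, 0.2299]
tcp_rot: [[-0.501, 0.865, 0.004], [0.865, 0.501, -0.003], [-0.005, 0.002, -1.0]]
force: [0.1, -0.2, -0.5]
opening: 0.527
grasp_force: 0.0
```

{"name": "send_rows", "arguments": {"plan": [[120, 0.0226, 0.0236, 0, 0], [120, 0.0226, 0.0236, 0, 0], [120, 0.0226, 0.0236, 0, 0], [120, 0.0226, 0.0236, 0, 0], [120, 0.0226, 0.0236, 0, 0], [120, 0.0226, 0.0236, 0, 0], [120, 0.0226, 0.0236, 0.01, 0], [120, 0.0226, 0.0236, 0.015, 0], [120, 0.0226, 0.0236, 0.02, 0], [120, 0.0226, 0.0236, 0.02, 0], [120, 0.0226, 0.0236, 0.02, 0], [120, 0, 0, 0.02, 0], [120, 0, 0, 0, 0], [120, 0, 0, 0, 0], [120, 0, 0, 0, 0]]}}

```text
time_s: 25.2
position: [0.6052, 0.072, 0.1227]
tcp_rot: [[-0.5, 0.866, -0.001], [0.866, 0.5, -0.0], [0.0, -0.001, -1.0]]
force: [0.7, -0.7, 0.0]
opening: 0.53
grasp_force: 0.0
```

```bash
python3 -c "
from h import *
im,d=snap('scene','s10')
to(.606,.072,.028,120)
cv2.imwrite('pics/s10c.png',np.hstack([cv2.resize(im[130:210,140:220],(400,400),interpolation=2),cv2.resize(im[110:220,280:390],(400,400),interpolation=2)]))"
```

```text
t 25.25 pos [0.6057 0.0717 0.1233] yaw 119.98 tilt [-0.001  0.001 -1.   ] open 45.5 gf 0.0 F [ 0.1 -0.5  0.1]
shift [0.0002 0.0004 0.0953] | 0.095 turn -0.000
```

View pics/s10c.png

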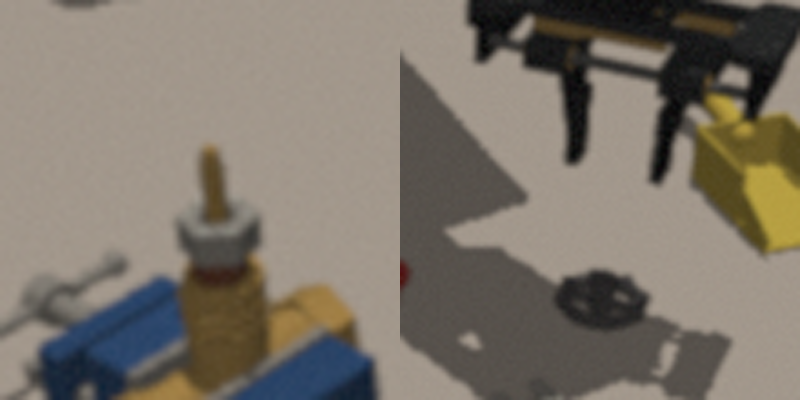

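The nut lies flat on the ferrule (crop 220,230), and the open jaws hang above the handwheel (600,297). Descending on the hub.

{"name": "send_rows", "arguments": {"plan": [[120, 0, 0, 0.02, 0], [120, 0, 0, 0.025, 0], [120, 0, 0, 0.02, 0], [120, 0, 0, 0.012, 0], [120, 0, 0, 0.008, 0], [120, 0, 0, 0.004, 0], [120, 0, 0, 0, 0], [120, 0, 0, 0, 0], [120, 0, 0, 0, 0], [120, 0, 0, 0, 0]]}}

```text
time_s: 26.08
position: [0.6061, 0.0727, 0.0346]
tcp_rot: [[-0.501, 0.865, 0.002], [0.865, 0.501, -0.0], [-0.001, 0.002, -1.0]]
force: [-0.2, -0.4, -0.3]
opening: 0.528
grasp_force: 0.0
```

```bash
python3 -c "
from h import *
to(.606,.072,.028,120)"
```

```text
t 26.08 pos [0.6061 0.0727 0.0346] yaw 120.07 tilt [-0.001  0.002 -1.   ] open 46.0 gf 0.0 F [-0.2 -0.4 -0.3]
shift [-0.0006 -0.0004  0.0066] | 0.007 turn 0.001
```

{"name": "send_rows", "arguments": {"plan": [[120, 0, 0, 0.004, 0], [120, 0, 0, 0.0025, 0], [120, 0, 0, 0, 0], [160, 0, 0, 0, 0], [185, 0, 0, 0, 0], [255, 0, 0, 0, 0], [255, 0, 0, 0, 0], [255, 0, 0, 0, 0], [255, 0, 0, 0, 0], [255, 0, 0, 0, 0], [255, 0, 0, 0, 0]]}}

```text
time_s: 27.0
position: [0.6053, 0.0727, 0.0271]
tcp_rot: [[-0.501, 0.865, -0.0], [0.865, 0.501, -0.0], [0.0, -0.0, -1.0]]
force: [-0.5, 0.0, -0.3]
opening: 0.212
grasp_force: 30.0
```

{"name": "send_rows", "arguments": {"plan": [[255, 0, 0, -0.01, 0], [255, 0, 0, -0.02, 0], [255, 0, 0, -0.03, 0], [255, 0, 0, -0.035, 0], [255, 0, 0, -0.035, 0], [255, 0, 0, -0.03, 0], [255, 0, 0, -0.02, 0], [255, 0, 0, -0.01, 0], [255, -0.0226, -0.0236, 0, 0], [255, -0.0226, -0.0236, 0, 0], [255, -0.0226, -0.0236, 0, 0], [255, -0.0226, -0.0236, 0, 0], [255, -0.0226, -0.0236, 0, 0], [255, -0.0226, -0.0236, 0, 0], [255, -0.0226, -0.0236, 0, 0], [255, -0.0226, -0.0236, 0, 0], [255, -0.0226, -0.0236, 0, 0], [255, -0.0226, -0.0236, 0, 0], [255, -0.0226, -0.0236, 0, 0], [255, 0, 0, 0, 0]]}}

```text
time_s: 28.67
position: [0.5037, -0.2784, 0.2166]
tcp_rot: [[-0.497, 0.868, -0.0], [0.868, 0.497, -0.004], [-0.003, -0.002, -1.0]]
force: [0.7, 0.0, -0.6]
opening: 0.211
grasp_force: 30.0
```

{"name": "send_rows", "arguments": {"plan": [[255, 0, 0, 0, 0], [255, 0, 0, 0, 0]]}}

```text
time_s: 28.83
position: [0.5045, -0.2718, 0.2164]
tcp_rot: [[-0.5, 0.866, -0.002], [0.866, 0.5, 0.002], [0.002, -0.0, -1.0]]
force: [0.7, -0.0, -0.9]
opening: 0.209
grasp_force: 30.0
```

```bash
python3 -c "
from h import *
im,d=snap('scene','s11')
to(.5052,-.2727,.1621,120)
P=world('scene',d)
x=np.array([.505,-.2715])
cyl('s11',(150,250,80,230),(.14,.16),.005,x)
p=P[100:190,130:240].reshape(-1,3);q=p[:,:2]-x
k=(np.hypot(*q.T)<.045)&(p[:,2]>.18)&(p[:,2]<.203);p=p[k]
print(len(p),p[:,2].min(),p[:,2].max())
w=p[np.hypot(*(p[:,:2]-x).T)>.018]
A=np.c_[w[:,:2],np.ones(len(w))];print('plane',np.linalg.lstsq(A,w[:,2],rcond=None)[0])
c,R=cv2.minEnclosingCircle(p[:,:2].astype(np.float32));print('circ',c,R)
cv2.imwrite('pics/s11c.png',cv2.resize(im[100:190,130:230],(660,594),interpolation=2))"
```

```text
t 28.88 pos [ 0.5048 -0.2712  0.2165] yaw 120.09 tilt [ 0.002 -0.    -1.   ] open 18.3 gf 30.0 F [-0.1 -0.4 -1.7]
shift [-0.0016 -0.0004  0.0544] | 0.054 turn 0.001
s11 (0.14, 0.16) 39 [ 0.5051 -0.2715] rms 0.0011
296 0.19085808887542527 0.20293332944422182
plane [-0.04645149  0.02903064  0.23037988]
circ (0.5070421695709229, -0.2713085114955902) 0.03211928904056549
```

The wheel hangs level and centred within about 2 mm. Descending.

{"name": "send_rows", "arguments": {"plan": [[255, -0.0005, -0.0005, 0.008, 0], [255, 0, 0, 0.008, 0], [255, 0, 0, 0.005, 0], [255, 0, 0, 0.004, 0], [255, 0, 0, 0.004, 0], [255, 0, 0, 0.004, 0], [255, 0, 0, 0, 0], [255, 0, 0, 0, 0]]}}

```text
time_s: 29.55
position: [0.5049, -0.2731, 0.1838]
tcp_rot: [[-0.501, 0.865, -0.0], [0.865, 0.501, 0.0], [0.0, -0.0, -1.0]]
force: [0.4, -0.2, -0.7]
opening: 0.214
grasp_force: 30.0
```

```bash
python3 -c "
from h import *
im,d=snap('scene','s12')
to(.5052,-.2727,.1621,120)
P=world('scene',d);x=np.array([.505,-.2715])
cyl('s12',(150,250,80,230),(.134,.148),.005,x);cyl('s12',(150,250,80,230),(.08,.097),.018,x)
p=P[100:200,130:240].reshape(-1,3);k=(np.hypot(*(p[:,:2]-x).T)<.045)&(p[:,2]>.152)&(p[:,2]<.17);p=p[k]
print(len(p),cv2.minEnclosingCircle(p[:,:2].astype(np.float32)))
cv2.imwrite('pics/s12c.png',cv2.resize(im[110:190,140:230],(675,600),interpolation=2))"
```

```text
t 29.6 pos [ 0.5051 -0.2732  0.1841] yaw 120.06 tilt [-0.  0. -1.] open 18.4 gf 30.0 F [-0.1  0.4 -0.7]
shift [0.0004 0.0004 0.022 ] | 0.022 turn 0.001
s12 (0.134, 0.148) 56 [ 0.5058 -0.2717] rms 0.0053
s12 (0.08, 0.097) 109 [ 0.5033 -0.2723] rms 0.0012
285 ((0.5069952011108398, -0.27239513397216797), 0.032112639397382736)
```

No force with the tip 9 mm inside the hub: threaded. Seating it and releasing.

{"name": "send_rows", "arguments": {"plan": [[255, 0.0004, 0.0003, 0.004, 0], [255, 0, 0, 0.006, 0], [255, 0, 0, 0.006, 0], [255, 0, 0, 0.004, 0], [255, 0, 0, 0.002, 0], [255, 0, 0, 0, 0], [255, 0, 0, 0, 0], [255, 0, 0, 0, 0]]}}

```text
time_s: 30.27
position: [0.5052, -0.2728, 0.1621]
tcp_rot: [[-0.501, 0.865, 0.0], [0.865, 0.501, -0.0], [-0.0, 0.0, -1.0]]
force: [0.2, -0.5, -1.6]
opening: 0.213
grasp_force: 30.0
```

{"name": "send_rows", "arguments": {"plan": [[255, 0, 0, 0.0007, 0], [255, 0, 0, 0, 0], [190, 0, 0, 0, 0], [160, 0, 0, 0, 0], [140, 0, 0, 0, 0], [140, 0, 0, 0, 0], [140, 0, 0, -0.01, 0], [140, 0, 0, -0.02, 0], [140, 0, 0, -0.025, 0], [140, 0, 0, -0.025, 0], [140, 0, 0, -0.02, 0], [140, 0.03, 0, 0, 0], [140, 0.03, 0, 0, 0], [140, 0.03, 0, 0, 0], [140, 0.03, 0, 0, 0], [140, 0, 0, 0, 0], [140, 0, 0, 0, 0], [140, 0, 0, 0, 0]]}}

```text
time_s: 31.77
position: [0.4458, -0.1694, 0.2624]
tcp_rot: [[-0.501, 0.865, 0.002], [0.865, 0.501, -0.002], [-0.003, 0.001, -1.0]]
force: [0.7, -0.0, 0.9]
opening: 0.449
grasp_force: 0.0
```

```bash
python3 -c "
from h import *
im,d=snap('scene','s13'); im2,d2=snap('top','t13')
to(.5,-.2,.25)
P=world('scene',d);x=np.array([.505,-.2715])
p=P[110:210,130:240].reshape(-1,3);r=np.hypot(*(p[:,:2]-x).T)
w=p[(r<.034)&(r>.02)&(p[:,2]>.125)&(p[:,2]<.2)];print('rim z',np.percentile(w[:,2],[5,50,95]),'top z',p[(r<.012)&(p[:,2]<.19)][:,2].max())
A=np.c_[w[:,:2],np.ones(len(w))];print('plane',np.linalg.lstsq(A,w[:,2],rcond=None)[0])
cv2.imwrite('pics/s13c.png',np.hstack([cv2.resize(im[120:220,140:240],(400,400),interpolation=2),cv2.resize(im2[120:280,190:350],(400,400),interpolation=2)]))"
```

```text
t 31.87 pos [ 0.446  -0.17    0.2619] yaw 120.03 tilt [-0.002  0.001 -1.   ] open 39.3 gf 0.0 F [ 0.1  0.5 -0.8]
shift [-0.053   0.0317  0.012 ] | 0.063 
rim z [0.13864459 0.14361    0.14651294] top z 0.1679232109215597
plane [-0.03946052  0.01314171  0.1671133 ]
```

View pics/s13c.png

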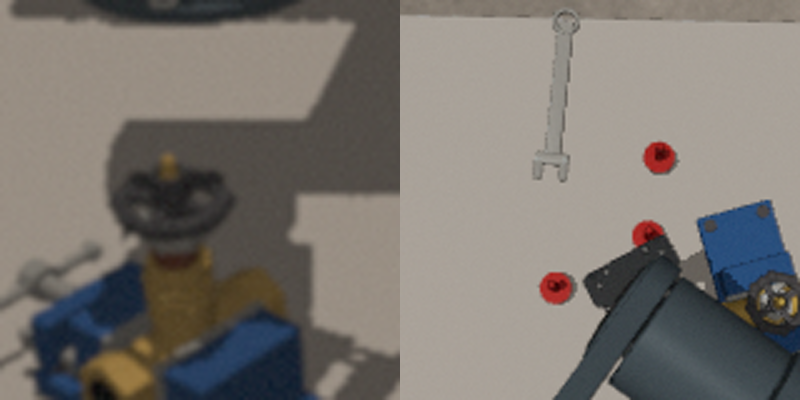

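The whole stack is seated: the handwheel lies level at crop (172,200) with the spindle tip through its hub at (168,165) and the top at 0.168 m. The reds and the wrench look undisturbed, and the gripper is clear.

```bash
python3 -c "
from rig import *
print(hand_in())"
```

```text
the job is handed in; nothing more can be done
None
```

The valve is back together: stem, ferrule, nut and handwheel (hub up) are stacked in that order and look level in the last picture, everything is released, and the job was handed in at about 32 s.

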